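Hold the lid ready over the storage box

TASK

I am about to close the blue storage box but want one more look inside: first take the dessert fork off the box's rim and lay it flat on the bare worktop, clear of the box. Then pick up the lid by its handle, carry it over the things standing in between, and hold it hovering level over the box, its long and short sides lined up with the box's, with its underside about a centimetre above the rim and not touching the box. Finish while holding it still there, without putting it down or letting go; leave the box where it is and do not disturb the tin in it, the wire stand, the jar or the black tin.

Things in the scene. Friction and masses are not known exactly. Their poses are not given: they have to be found in the camera images.
- storage_box: Open-topped blue plastic box, loose, about 0.45 kg; outside 150 (own x) x 84 (own y) x 55 (z) mm, walls and floor 4 mm. Origin: centre of its underside, z up. It stands left or right of the wire stand. Behind the left place a dish rack rises (keep wrists before x = 0.6); the worktop right of the stand (y about -0.24, x 0.38 to 0.68) is free overhead and bare but for box or lid.
- box_rim (a point): Centre of the box's open mouth, at the height of the rim (55 mm over the box's underside); axes as the box's.
- lid: White lid, blue bar handle, 0.13 kg, right way up on the worktop on the other side of the wire stand than the box. Origin: centre of its underside, z up. From below: plug 138 (own x) x 72 (own y) x 6 mm; plate 150 x 84 x 6 mm, its top 12 mm over the origin; in the middle the handle, 14 mm thick in x, 60 mm long in y, from 12 to 38 mm over the origin. Same after a half turn about z.
- dessert_fork: Small steel fork with a black handle, 145 mm long (own x, prongs towards +x), up to 20 mm wide (own y; it fills about 17 mm at the middle), 11 mm thick, about 40 g. Origin: middle of its length, on its underside; z up. At the start it lies across the box's rim, along the box's y within 0.25 rad, its middle over the open mouth, origin 55 mm over the worktop. It may be laid down at any yaw.
- spice_tin: Round off-white tin, 62 mm across, 25 mm high, lying inside the box. Origin: centre of its underside.
- board_stand: White wire stand for cutting boards, empty, fixed to the worktop between box and lid. Its wire loops are 100 mm high, 44 mm wide (own y) and stand from 14 mm before to 74 mm beyond its origin along own +x (away from the robot); two flat dark foot rods run 297 mm along own x. Origin: on the worktop.
- jar: Amber glass jar with a steel cap, 56 mm across, 85 mm high, loose, behind the wire stand. Origin: centre of its underside.
- match_tin: Small black tin, 50 x 54 x 21 mm, loose, on the front edge of the worktop near the sink. Origin: centre of its underside.

How it is judged:
On the way, in this order (a step that is already met when the one before it is completed fails the run):
1. the dessert fork lies flat on the worktop clear of the box, let go (height (world z) of dessert_fork between -0.008 and 0.008 m and angle between dessert_fork's own z axis and vertical below 0.15 rad and horizontal distance between dessert_fork and storage_box above 0.055 m and contact force between the fingers and dessert_fork below 0.05 N and linear speed of dessert_fork below 0.02 m/s), for 0.2 s.
2. the lid has been lifted (height (world z) of lid above 0.045 m), for 0.1 s.
At the end, for the whole second after the job is handed in: Gripper still holds the lid, at rest, level (0.1 rad), underside 3 to 25 mm above the rim, centre within 10 mm of the mouth's, sides within 0.12 rad of the box's, not touching the box; dessert fork flat on the worktop clear of the box, middle 55 mm or more from the box's middle (height (world z) of dessert_fork between -0.008 and 0.008 m and angle between dessert_fork's own z axis and vertical below 0.15 rad and horizontal distance between dessert_fork and storage_box above 0.055 m and contact force between the fingers and lid above 1 N and contact force between lid and storage_box below 0.02 N and z of lid in the frame of box_rim between 0.003 and 0.025 m and horizontal distance between lid and box_rim below 0.01 m and angle between the x axis of lid and the x axis of storage_box, either way round below 0.12 rad and angle between lid's own z axis and vertical below 0.1 rad and angle between storage_box's own z axis and vertical below 0.05 rad and linear speed of lid below 0.02 m/s); the arm keeps its last pose, push and grip.
It fails at once if the box is shifted by more than 20 mm (distance of storage_box from where it was at the start of the episode above 0.02 m).
It fails at once if the tin in the box is shifted by more than 20 mm (distance of spice_tin from where it was at the start of the episode above 0.02 m).
It fails at once if the jar or the black tin is shifted by more than 20 mm (distance of any of jar, match_tin from where it was at the start of the episode above 0.02 m).
It fails at once if the wire stand is struck (over 15 N) (contact force between anything else and board_stand above 15 N).
It also fails if it takes over 61 s, if anything falls off the work surface, if the arm or the gripper's body presses on something with over 40 N, if the wrist force passes 120 N, or if a joint passes its speed limit or range.

ROBOT

A 7-joint arm with a two-finger parallel gripper is mounted at the origin on a cart in front of the work surface, level with it; the furniture and walls round the work are solid. World frame = base frame: x ahead of the robot, y to its left, z up, the work surface at z = 0. Lengths are in m, angles in rad, forces in N, time in s.
With the tool pointing down it reaches from about 0.425 to 1.025 m from the base axis. Payload 9.4 kg.
Tool frame: the origin (TCP) lies where the fingers leave the gripper's body, on its centre line; the fingertips stand 84 mm ahead of it and the grasp point (between the pads) lies 65 mm ahead of it; z points along the fingers, y is the line along which they close (so a half turn about z gives the same grasp; the last joint's range is limited). The gripper opens to 93 mm and grips with 3 to 60 N. Pads are 15 mm wide; open, the fingers measure 128 mm over their backs; the gripper's body (75 mm by 188 mm) begins 65 mm behind the grasp point.
Start: joints at [-1.316, 0.599, -0.003, 1.599, 0.002, 0.943, -0.08], TCP at [0.236, 0.685, 0.303] pointing down, gripper open.
Joint ranges: [-2.57, 2.57], [-0.35, 1.97], [-1.29, 1.29], [0.11, 2.56], [-1.05, 4.19], [0.11, 1.86], [-2.63, 2.63]. Speed limits (rad/s): [2.22, 2.22, 3.01, 3.01, 3.14, 3.14, 3.14].

INTERFACE

Orientations are given as [roll, pitch, yaw] about the fixed x, y, z axes, in that order (R = Rz(yaw) Ry(pitch) Rx(roll)).
In Python, from cell import * gives the robot as it stands. The module is installed in compiled form; this text tells all that it offers.
- The arm moves only by the tool jog_arm, never from a script. Its argument "increments" is a list of rows, each an object with "travel": the shift along the tool's x, y, z each as a share of 0.8 m, from -1 to 1, a list of three; "yaw": the turn about the tool's z as a share of 180 degrees, from -1 to 1; "hand": the opening, from 0 (shut) to 1 (fully open). A call has 1 to 12 rows; each row is the pose to reach, as a shift and turn from the pose commanded when the call began, along the tool's axes at that moment, turning the shorter way round; what a row does not reach only later rows make up. A row lasts 1/10 s, in which the tool goes at most 50 mm and 8.59 degrees, less where a joint would pass 70% of its speed; a pose out of reach is approached as far as the arm can. A call with a number of a shift or a turn outside -1 to 1 is refused whole. A call with a gripper value outside its range is refused whole. The fingers move at their own pace and stop on an object; "force" is the grip in N (left out, the last holds). Time passes only in rows, so rows that repeat a pose let the fingers close. It gives the time, the measured TCP pose, the force, the opening and the grip force at its end, in the units of the state.
- get_state(): the state, without advancing time (a new reading comes with each control period).
- grab_frame(name): name is "side" or "top"; returns the picture (400x640x3 uint8, red, green, blue); there is no depth.
- camera_info(name): a dict with "K" (3x3 intrinsics, pixels), "R" (3x3) and "t" (3): a world point X has camera coordinates R X + t. Camera axes: x right, y down, z forward; pixel columns grow to the right and rows downward; lengths in m; the calibration is good to about 2 mm. A picture is of the moment at which its call begins. camera_info takes no time and is no camera call.
- job_done(): hands the job in; it is judged then, once.
The state is a dict: "time": time; "q": joint angles; "joint_velocities": joint speeds; "effort": joint torques, N m; "position": TCP position; "tool_rot": TCP orientation; "contact_force": force on the tool from outside, world axes, zero at the start; "moment": the same for the moment, N m; "opening": finger opening in m; "grasp_force": force on a finger pad.
Only numpy, scipy, OpenCV 4.12 (cv2) and the standard library are available. Lean on these libraries where they do the work, as an engineer would, in place of code of your own. Each camera call takes 0.05 s, during which the arm holds its last target. There are 200 camera calls.

## Working session

There is one attempt and no reset: what is moved stays moved. The work goes in short steps, Python scripts to look and compute and a tool call to move; the robot and the scene stay as the last step left them, time stands still between calls to the robot, and variables do not carry over. Pictures are saved under pics/ and viewed, at most 10 in all, crops included, and the job is handed in when it is done.

Besides the shell and the picture viewer there is one more tool, called after "Request:" as name(argument=value, ...), one argument or row to a line, values as JSON. jog_arm: Moves the arm, as the interface text tells. Shift numbers are shares of 0.8 m and turn numbers shares of 180 degrees, none past 1 either way. Its arguments: {"type":"object","properties":{"increments":{"type":"array"},"force":{"type":"number"}},"required":["increments"]}

```bash
mkdir -p pics; python3 - <<'E'
from cell import *
import cv2
for n in("side","top"):
    cv2.imwrite(f"pics/{n}0.png",cv2.cvtColor(grab_frame(n),cv2.COLOR_RGB2BGR))
    c=camera_info(n);print(n,c["K"],c["R"],c["t"])
s=get_state();print(s)
E
```

```text
side [[485.48181967   0.         314.65137101]
 [  0.         485.48181967 211.42893949]
 [  0.           0.           1.        ]] [[ 0.95374372 -0.2997872   0.02237313]
 [-0.15741632 -0.56143489 -0.81241059]
 [ 0.25611136  0.7713096  -0.5826564 ]] [-0.5520448   0.09288879  1.04877625]
top [[362.27456833   0.         324.83491937]
 [  0.         362.27456833 200.26659426]
 [  0.           0.           1.        ]] [[-0.01066897 -0.99988738  0.01055429]
 [-0.99477317  0.0095413  -0.10166274]
 [ 0.10155059 -0.01158376 -0.99476293]] [-0.05428084  0.59212211  0.87324747]
{'time': 0.1, 'q': array([-1.31571212,  0.60004483, -0.00257742,  1.60003568,  0.00180907,
        0.94290448, -0.07979612]), 'joint_velocities': array([ 0.00135039, -0.0015529 ,  0.0021753 , -0.00216462,  0.00216304,
        0.00109237, -0.0005769 ]), 'effort': array([ 5.46513271e-03, -7.66556168e+01,  1.50189243e+00, -2.52935743e+01,
       -5.23795432e-02,  1.36887454e-02,  1.05671120e-04]), 'position': array([0.23603724, 0.68516667, 0.30195104]), 'tool_rot': array([-3.14020762e+00,  1.17906221e-04,  2.80990433e+00]), 'contact_force': array([-0.46738255, -0.01850419, -0.49416933]), 'moment': array([-0.05294779,  0.013454  , -0.03515381]), 'grasp_force': 0.0, 'opening': 0.09353267805309484}
```

View pics/top0.png

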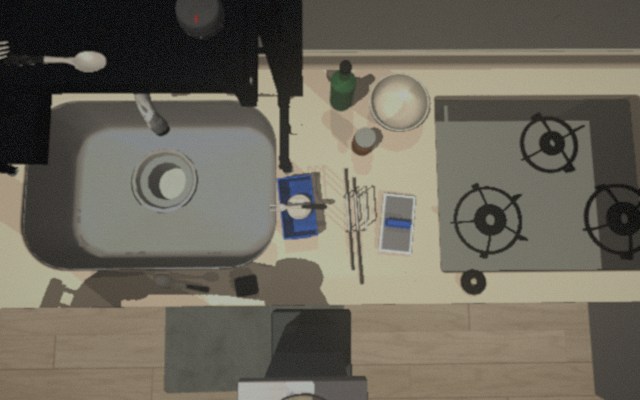

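View pics/side0.png

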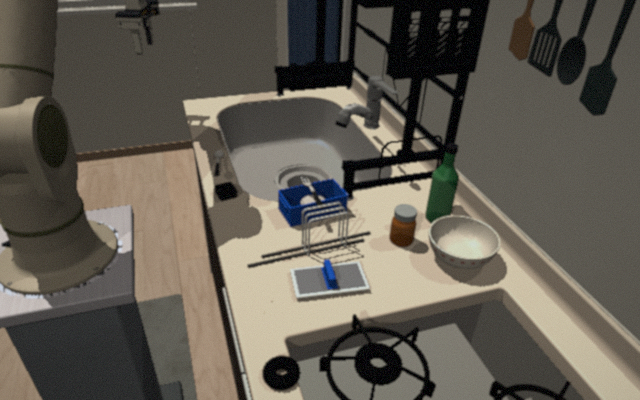

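```bash
cat > h.py <<'E'
from cell import *
import cv2, numpy as np
def cen(n): c=camera_info(n); return -c["R"].T@c["t"]
def ray(n,uv,z):
    c=camera_info(n); C=cen(n)
    d=c["R"].T@np.linalg.solve(c["K"],[uv[0],uv[1],1.]); return (C+d*(z-C[2])/d[2])[:2]
def proj(n,X):
    c=camera_info(n); p=c["K"]@(c["R"]@np.array(X,float)+c["t"]); return p[:2]/p[2]
def rect(m,n,z):
    cs,_=cv2.findContours(m,cv2.RETR_EXTERNAL,cv2.CHAIN_APPROX_NONE)
    c=max(cs,key=cv2.contourArea)[:,0]
    P=np.array([ray(n,p,z) for p in c],np.float32)
    return cv2.minAreaRect(P*1000)
E
python3 - <<'E'
from h import *
t=cv2.imread("pics/top0.png"); s=cv2.imread("pics/side0.png")
print(cen("top"),cen("side"))
hsv=cv2.cvtColor(t,cv2.COLOR_BGR2HSV)
blue=cv2.inRange(hsv,(105,120,30),(130,255,255))
b=blue.copy();b[:,345:]=0;print("box",rect(b,"top",.055),rect(b,"top",.0))
b=blue.copy();b[:,:345]=0;print("handle",rect(b,"top",.038))
for p in [(300,255),(395,280),(425,200),(400,160),(363,210)]: print(p,ray("top",p,0))
A=cv2.resize(t[160:300,260:440],None,fx=4.4,fy=4.2,interpolation=cv2.INTER_CUBIC)
cv2.imwrite("pics/c1.png",A)
E
```

```text
[ 0.49976927 -0.04980886  0.92944386] [ 0.27252797 -0.92227614  0.698891  ]
box ((615.7550048828125, 11.678302764892578), (67.79441833496094, 79.60897064208984), 4.756847381591797) ((623.0501098632812, 15.545631408691406), (72.05855560302734, 84.61605834960938), 4.756957054138184)
handle ((531.770751953125, -238.57142639160156), (61.27862548828125, 15.617551803588867), 84.22604370117188)
(300, 255) [0.45562453 0.00389084]
(395, 280) [ 0.39039209 -0.2358098 ]
(425, 200) [ 0.59285964 -0.31975595]
(400, 160) [ 0.69858776 -0.25828526]
(363, 210) [ 0.56851759 -0.15863521]
```

View pics/c1.png

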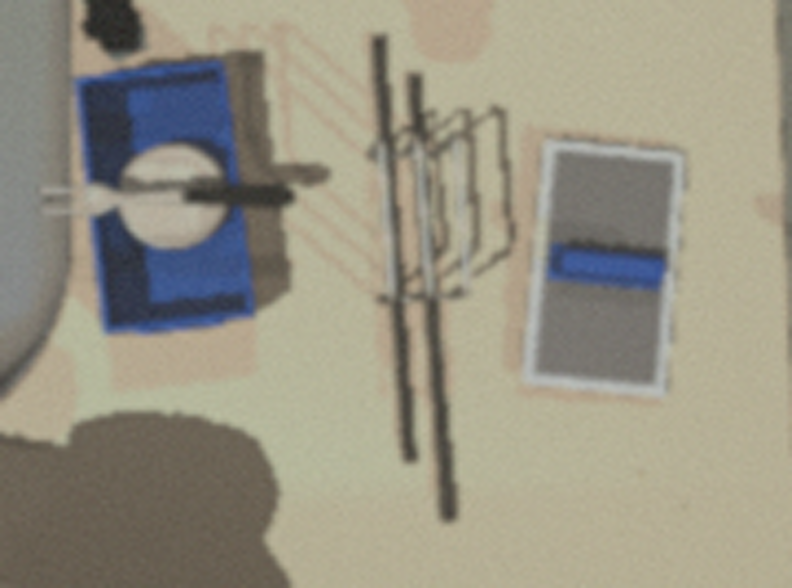

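```bash
cat >> h.py <<'E'
def quad(n,pts,z):
    P=np.array([ray(n,p,z) for p in pts]); e=np.roll(P,-1,0)-P
    L=np.linalg.norm(e,axis=1)
    v=(P[0]+P[1]-P[2]-P[3]); 
    return P.mean(0).round(4),L.round(4),round(float(np.arctan2(v[1],v[0])),3)
E
python3 - <<'E'
from h import *
f=lambda L:[(260+a/4.4-.4,160+b/4.2-.4) for a,b in L]
print("box",quad("top",f([(78,77),(222,63),(255,315),(105,330)]),.055))
print("lid",quad("top",f([(545,138),(685,152),(663,395),(527,383)]),.012))
a,b=[ray("top",p,.06) for p in f([(42,200),(293,193)])]
print("fork",(a+b)/2,np.linalg.norm(a-b),np.arctan2(*(a-b)[::-1]))
# handle rect in side too
s=cv2.imread("pics/side0.png")
A=cv2.resize(s[165:305,240:400],None,fx=5,fy=4.2,interpolation=cv2.INTER_CUBIC)
cv2.imwrite("pics/c2.png",A)
E
```

```text
box (array([0.5756, 0.0073]), array([0.0802, 0.1471, 0.0822, 0.147 ]), 0.109)
lid (array([ 0.5339, -0.2431]), array([0.0818, 0.1473, 0.0781, 0.1483]), -0.109)
fork [0.57435346 0.00552948] 0.1372121762528498 1.5903623936458924
```

View pics/c2.png

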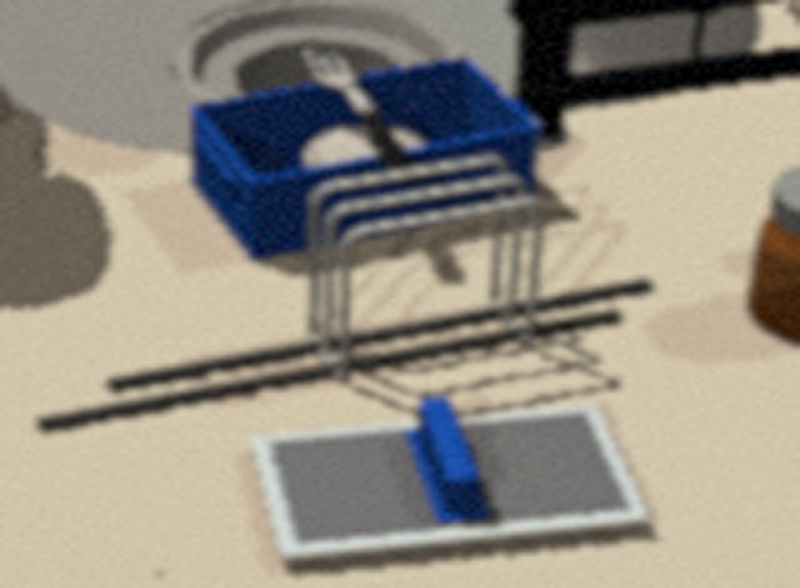

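```bash
cat >> h.py <<'E'
def mv(xyz,yaw):
    "shares from the present pose, yaw modulo half a turn"
    from scipy.spatial.transform import Rotation as Ro
    s=get_state(); R=Ro.from_euler("xyz",s["tool_rot"]).as_matrix()
    d=R.T@(np.array(xyz)-s["position"])/.8
    dy=-(yaw-s["tool_rot"][2]); dy=(dy+np.pi/2)%np.pi-np.pi/2
    print("travel",d.round(4),"yaw",round(dy/np.pi,4))
E
python3 - <<'E'
from h import *
f=lambda L:[(240+a/5-.4,165+b/4.2-.4) for a,b in L]
print("box",quad("side",f([(465,62),(540,125),(262,180),(193,105)]),.055))
print("lid",quad("side",f([(605,406),(648,525),(284,548),(252,440)]),.012))
a,b=[ray("side",p,.06) for p in f([(310,50),(395,160)])]
print("fork",(a+b)/2,np.linalg.norm(a-b),np.arctan2(*(a-b)[::-1]))
mv((.574,.005,.3),1.59); mv((.574,.005,.2),1.59)
E
```

```text
box (array([0.5753, 0.0063]), array([0.075 , 0.1437, 0.0823, 0.143 ]), 0.091)
lid (array([ 0.5331, -0.2444]), array([0.085 , 0.1454, 0.0752, 0.152 ]), -0.145)
fork [0.56973509 0.01490003] 0.12166567229597824 1.6177288009885313
travel [-0.6763 -0.6663  0.0034] yaw 0.3883
travel [-0.6763 -0.6661  0.1284] yaw 0.3883
```

Request:
jog_arm(
  increments=[
    {"travel":[-0.6763,-0.6663,0.0034],"yaw":0.388,"hand":0.55},
    {"travel":[-0.6763,-0.6663,0.0034],"yaw":0.388,"hand":0.55},
    {"travel":[-0.6763,-0.6663,0.0034],"yaw":0.388,"hand":0.55},
    {"travel":[-0.6763,-0.6663,0.0034],"yaw":0.388,"hand":0.55},
    {"travel":[-0.6763,-0.6663,0.0034],"yaw":0.388,"hand":0.55},
    {"travel":[-0.6763,-0.6663,0.0034],"yaw":0.388,"hand":0.55},
    {"travel":[-0.6763,-0.6663,0.0034],"yaw":0.388,"hand":0.55},
    {"travel":[-0.6763,-0.6663,0.0034],"yaw":0.388,"hand":0.55},
    {"travel":[-0.6763,-0.6663,0.0034],"yaw":0.388,"hand":0.55},
    {"travel":[-0.6763,-0.6663,0.0034],"yaw":0.388,"hand":0.55},
    {"travel":[-0.6763,-0.6663,0.0034],"yaw":0.388,"hand":0.55},
    {"travel":[-0.6763,-0.6663,0.0034],"yaw":0.388,"hand":0.55},
  ],
)

```text
time: 1.3
position: [0.5035, 0.1463, 0.3006]
tool_rot: [-3.142, -0.0, 1.591]
contact_force: [1.1, 1.2, 0.4]
opening: 0.0515
grasp_force: 0.0
```

```bash
python3 - <<'E'
from h import *
s=get_state();print(s["time"],s["position"],s["tool_rot"],s["opening"])
mv((.574,.006,.3),1.6);mv((.574,.006,.18),1.6)
E
```

```text
1.3 [0.50354304 0.14632037 0.30055202] [-3.14155132e+00 -2.92036381e-05  1.59135131e+00] 0.05146449257786891
travel [-0.1772  0.0844  0.0007] yaw -0.0028
travel [-0.1772  0.0845  0.1507] yaw -0.0028
```

Request:
jog_arm(
  increments=[
    {"travel":[-0.177,0.0845,0],"yaw":-0.003,"hand":0.55},
    {"travel":[-0.177,0.0845,0],"yaw":-0.003,"hand":0.55},
    {"travel":[-0.177,0.0845,0],"yaw":-0.003,"hand":0.55},
    {"travel":[-0.177,0.0845,0.05],"yaw":-0.003,"hand":0.55},
    {"travel":[-0.177,0.0845,0.12],"yaw":-0.003,"hand":0.55},
    {"travel":[-0.177,0.0845,0.12],"yaw":-0.003,"hand":0.55},
    {"travel":[-0.177,0.0845,0.12],"yaw":-0.003,"hand":0.55},
    {"travel":[-0.177,0.0845,0.12],"yaw":-0.003,"hand":0.55},
  ],
)

```text
time: 2.1
position: [0.5742, 0.0082, 0.2061]
tool_rot: [3.14, -0.0, 1.601]
contact_force: [0.6, -0.1, 0.3]
opening: 0.0513
grasp_force: 0.0
```

```bash
python3 - <<'E'
from h import *
s=get_state();print(s["time"],s["position"],s["tool_rot"],s["opening"])
mv((.574,.006,.142),1.6)
cv2.imwrite("pics/s1.png",cv2.resize(cv2.cvtColor(grab_frame("side"),cv2.COLOR_RGB2BGR)[80:270,200:440],None,fx=3.2,fy=3.1))
E
```

```text
2.1 [0.57418634 0.00820945 0.20613624] [ 3.14012643e+00 -1.15001831e-04  1.60083745e+00] 0.05128669036416414
travel [-0.0028 -0.0004  0.0802] yaw 0.0003
```

View pics/s1.png

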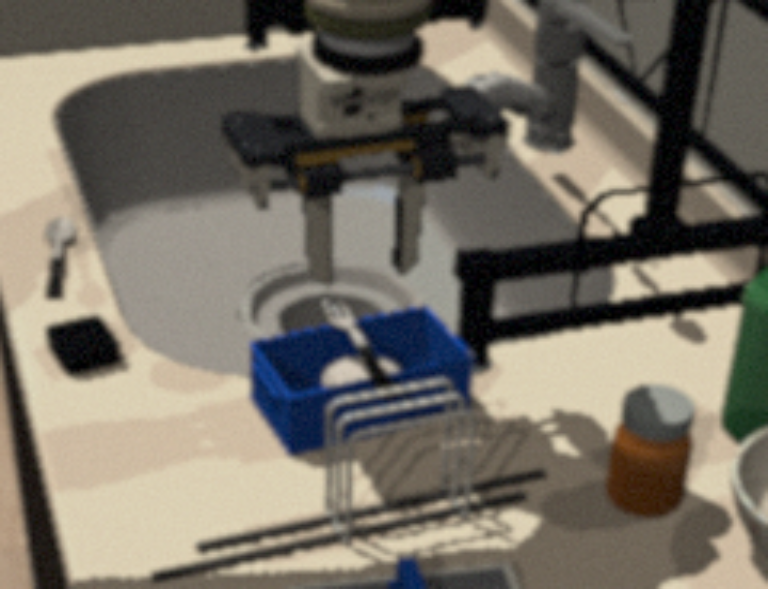

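Request:
jog_arm(
  increments=[
    {"travel":[-0.003,0,0.04],"yaw":0,"hand":0.55},
    {"travel":[-0.003,0,0.08],"yaw":0,"hand":0.55},
    {"travel":[-0.003,0,0.08],"yaw":0,"hand":0.55},
    {"travel":[-0.003,0,0.08],"yaw":0,"hand":0.55},
  ],
)

```text
time: 2.55
position: [0.5741, 0.0057, 0.1421]
tool_rot: [3.141, -0.0, 1.601]
contact_force: [0.0, 0.2, -0.3]
opening: 0.0512
grasp_force: 0.0
```

Request:
jog_arm(
  increments=[
    {"travel":[0,0,0],"yaw":0,"hand":0.1},
    {"travel":[0,0,0],"yaw":0,"hand":0.1},
    {"travel":[0,0,0],"yaw":0,"hand":0.1},
    {"travel":[0,0,0],"yaw":0,"hand":0.1},
    {"travel":[0,0,0],"yaw":0,"hand":0.1},
    {"travel":[0,0,0],"yaw":0,"hand":0.1},
  ],
  force=8,
)

```text
time: 3.15
position: [0.5737, 0.0055, 0.1409]
tool_rot: [3.141, -0.0, 1.6]
contact_force: [-1.4, 0.2, 4.2]
opening: 0.017
grasp_force: 8.0
```

Request:
jog_arm(
  increments=[
    {"travel":[0,0,-0.02],"yaw":0,"hand":0.1},
    {"travel":[0,0,-0.07],"yaw":0,"hand":0.1},
    {"travel":[0,0,-0.13],"yaw":0,"hand":0.1},
    {"travel":[0,0,-0.19],"yaw":0,"hand":0.1},
    {"travel":[0,0,-0.19],"yaw":0,"hand":0.1},
    {"travel":[0,0,-0.19],"yaw":0,"hand":0.1},
  ],
  force=8,
)

```text
time: 3.75
position: [0.5738, 0.0057, 0.2936]
tool_rot: [3.139, -0.001, 1.601]
contact_force: [0.2, 0.1, -1.2]
opening: 0.0176
grasp_force: 8.0
```

```bash
python3 - <<'E'
from h import *
s=get_state();print(s["time"],s["position"],s["tool_rot"],s["opening"],s["grasp_force"])
mv((.40,-.24,.29),1.6); mv((.40,-.24,.11),1.6)
cv2.imwrite("pics/s2.png",cv2.resize(cv2.cvtColor(grab_frame("side"),cv2.COLOR_RGB2BGR)[60:300,200:440],None,fx=2.5,fy=2.5))
E
```

```text
3.75 [0.57376225 0.00568873 0.29359227] [ 3.13935134e+00 -5.47273101e-04  1.60067611e+00] 0.01757331818167429 7.983463148411829
travel [-0.3005 -0.2263  0.0038] yaw 0.0002
travel [-0.3006 -0.2268  0.2288] yaw 0.0002
```

View pics/s2.png

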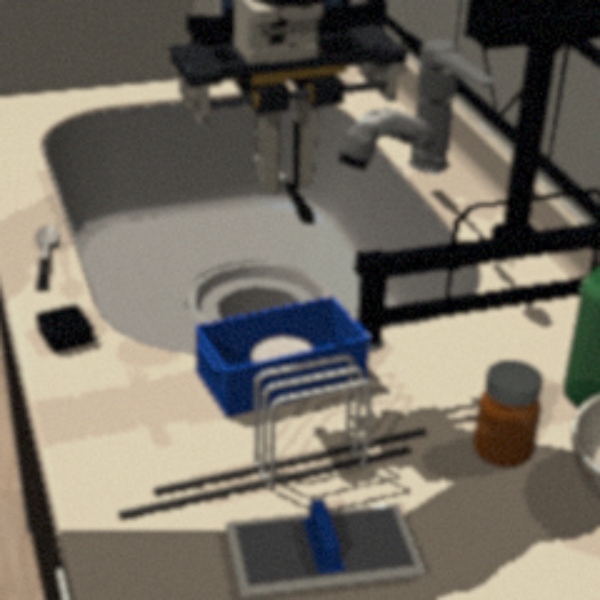

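Request:
jog_arm(
  increments=[
    {"travel":[-0.3,-0.227,0],"yaw":0,"hand":0.1},
    {"travel":[-0.3,-0.227,0],"yaw":0,"hand":0.1},
    {"travel":[-0.3,-0.227,0],"yaw":0,"hand":0.1},
    {"travel":[-0.3,-0.227,0],"yaw":0,"hand":0.1},
    {"travel":[-0.3,-0.227,0],"yaw":0,"hand":0.1},
    {"travel":[-0.3,-0.227,0],"yaw":0,"hand":0.1},
    {"travel":[-0.3,-0.227,0],"yaw":0,"hand":0.1},
    {"travel":[-0.3,-0.227,0],"yaw":0,"hand":0.1},
    {"travel":[-0.3,-0.227,0.1],"yaw":0,"hand":0.1},
    {"travel":[-0.3,-0.227,0.2],"yaw":0,"hand":0.1},
    {"travel":[-0.3,-0.227,0.23],"yaw":0,"hand":0.1},
    {"travel":[-0.3,-0.227,0.23],"yaw":0,"hand":0.1},
  ],
)

```text
time: 5.0
position: [0.3994, -0.2374, 0.1051]
tool_rot: [-3.139, -0.002, 1.603]
contact_force: [1.4, -0.6, 0.5]
opening: 0.0171
grasp_force: 8.0
```

```bash
python3 - <<'E'
from h import *
s=get_state();print(s["time"],s["position"],s["tool_rot"],s["opening"],s["grasp_force"],s["q"])
mv((.40,-.24,.088),1.6)
E
```

```text
5.0 [ 0.39944929 -0.23740398  0.10506679] [-3.13902753e+00 -2.39983439e-03  1.60323956e+00] 0.017139444093240305 7.98381024345872 [ 0.33840676  0.65942173  0.1107141   2.33671124 -0.42735241  0.16653885
  0.88084109]
travel [-0.0033  0.0006  0.0213] yaw 0.001
```

Request:
jog_arm(
  increments=[
    {"travel":[0,0,0.01],"yaw":0},
    {"travel":[0,0,0.018],"yaw":0},
    {"travel":[0,0,0.022],"yaw":0},
    {"travel":[0,0,0.022],"yaw":0},
    {"travel":[0,0,0.022],"yaw":0},
  ],
)

```text
$.increments[0]: bad value
```

Request:
jog_arm(
  increments=[
    {"travel":[0,0,0.01],"yaw":0,"hand":0.1},
    {"travel":[0,0,0.018],"yaw":0,"hand":0.1},
    {"travel":[0,0,0.022],"yaw":0,"hand":0.1},
    {"travel":[0,0,0.022],"yaw":0,"hand":0.1},
    {"travel":[0,0,0.022],"yaw":0,"hand":0.1},
  ],
)

```text
time: 5.5
position: [0.3998, -0.2398, 0.0922]
tool_rot: [3.14, 0.001, 1.601]
contact_force: [-0.5, -0.4, 0.8]
opening: 0.0173
grasp_force: 8.0
```

Request:
jog_arm(
  increments=[
    {"travel":[0,0,0.004],"yaw":0,"hand":0.1},
    {"travel":[0,0,0.0065],"yaw":0,"hand":0.1},
    {"travel":[0,0,0.0065],"yaw":0,"hand":0.1},
    {"travel":[0,0,0.0065],"yaw":0,"hand":0.1},
  ],
)

```text
time: 5.9
position: [0.3995, -0.2398, 0.0859]
tool_rot: [3.141, 0.0, 1.6]
contact_force: [0.7, 0.3, 1.5]
opening: 0.0174
grasp_force: 8.0
```

Near contact height; release and rise.

Request:
jog_arm(
  increments=[
    {"travel":[0,0,0],"yaw":0,"hand":0.45},
    {"travel":[0,0,0],"yaw":0,"hand":0.45},
    {"travel":[0,0,0],"yaw":0,"hand":0.45},
    {"travel":[0,0,0],"yaw":0,"hand":0.45},
    {"travel":[0,0,-0.05],"yaw":0,"hand":0.45},
    {"travel":[0,0,-0.11],"yaw":0,"hand":0.45},
    {"travel":[0,0,-0.17],"yaw":0,"hand":0.45},
    {"travel":[0,0,-0.17],"yaw":0,"hand":0.45},
    {"travel":[0,0,-0.17],"yaw":0,"hand":0.45},
  ],
)

```text
time: 6.8
position: [0.3996, -0.2395, 0.2227]
tool_rot: [3.139, 0.001, 1.601]
contact_force: [-0.3, -0.3, -0.6]
opening: 0.0418
grasp_force: 0.0
```

```bash
python3 - <<'E'
from h import *
s=get_state();print(s["time"],s["position"],s["tool_rot"],s["opening"])
mv((.533,-.244,.2),np.pi/2-.12)
cv2.imwrite("pics/s3.png",cv2.resize(cv2.cvtColor(grab_frame("side"),cv2.COLOR_RGB2BGR)[130:330,200:440],None,fx=3,fy=3))
E
```

```text
6.8 [ 0.3996388  -0.2394742   0.22269038] [3.13900108e+00 8.68339546e-04 1.60124406e+00] 0.041826593782368214
travel [-0.0107  0.1664  0.0288] yaw 0.0479
```

View pics/s3.png

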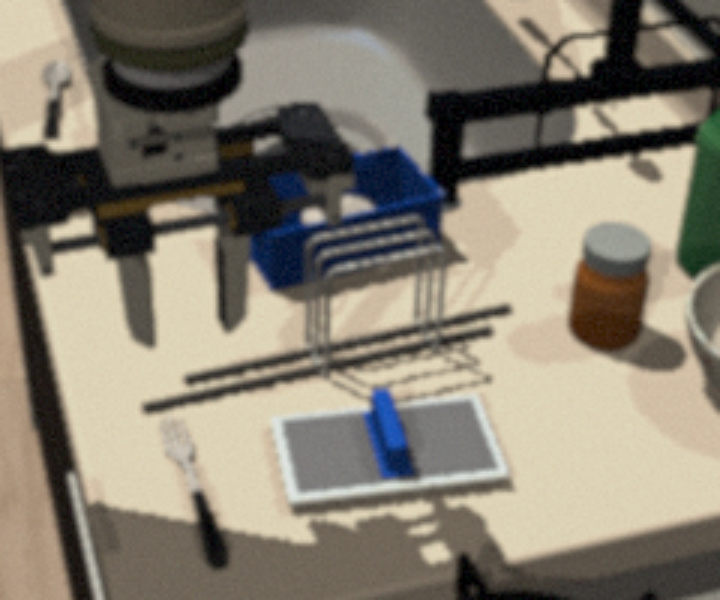

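Request:
jog_arm(
  increments=[
    {"travel":[-0.011,0.166,0.03],"yaw":0.043,"hand":0.55},
    {"travel":[-0.011,0.166,0.03],"yaw":0.043,"hand":0.55},
    {"travel":[-0.011,0.166,0.03],"yaw":0.043,"hand":0.55},
    {"travel":[-0.011,0.166,0.03],"yaw":0.043,"hand":0.55},
    {"travel":[-0.011,0.166,0.03],"yaw":0.043,"hand":0.55},
    {"travel":[-0.011,0.166,0.08],"yaw":0.043,"hand":0.55},
    {"travel":[-0.011,0.166,0.08],"yaw":0.043,"hand":0.55},
    {"travel":[-0.011,0.166,0.08],"yaw":0.043,"hand":0.55},
  ],
)

```text
time: 7.65
position: [0.5304, -0.2449, 0.1574]
tool_rot: [-3.138, -0.001, 1.464]
contact_force: [-0.3, -0.2, 0.4]
opening: 0.0512
grasp_force: 0.0
```

```bash
python3 - <<'E'
from h import *
s=get_state();print(s["time"],s["position"],s["tool_rot"],s["opening"])
mv((.5335,-.243,.099),np.pi/2-.105)
E
```

```text
7.65 [ 0.53040478 -0.24489959  0.15740939] [-3.13837896e+00 -8.30961992e-04  1.46355412e+00] 0.05116757587312499
travel [0.0027 0.0038 0.073 ] yaw -0.0007
```

Request:
jog_arm(
  increments=[
    {"travel":[0.003,0.003,0.05],"yaw":0,"hand":0.55},
    {"travel":[0.003,0.003,0.073],"yaw":0,"hand":0.55},
    {"travel":[0.003,0.003,0.073],"yaw":0,"hand":0.55},
    {"travel":[0.003,0.003,0.073],"yaw":0,"hand":0.55},
    {"travel":[0.003,0.003,0.073],"yaw":0,"hand":0.55},
  ],
)

```text
time: 8.15
position: [0.5352, -0.243, 0.1011]
tool_rot: [3.14, 0.001, 1.465]
contact_force: [0.5, -0.2, 1.1]
opening: 0.0511
grasp_force: 0.0
```

Request:
jog_arm(
  increments=[
    {"travel":[0,0,0],"yaw":0,"hand":0.05},
    {"travel":[0,0,0],"yaw":0,"hand":0.05},
    {"travel":[0,0,0],"yaw":0,"hand":0.05},
    {"travel":[0,0,0],"yaw":0,"hand":0.05},
    {"travel":[0,0,0],"yaw":0,"hand":0.05},
    {"travel":[0,0,0],"yaw":0,"hand":0.05},
  ],
  force=25,
)

```text
time: 8.75
position: [0.5346, -0.2425, 0.0994]
tool_rot: [-3.141, -0.0, 1.465]
contact_force: [-0.3, 0.7, 1.1]
opening: 0.0138
grasp_force: 25.0
```

Request:
jog_arm(
  increments=[
    {"travel":[0,0,-0.03],"yaw":0,"hand":0.05},
    {"travel":[0,0,-0.08],"yaw":0,"hand":0.05},
    {"travel":[0,0,-0.13],"yaw":0,"hand":0.05},
    {"travel":[0,0,-0.18],"yaw":0,"hand":0.05},
    {"travel":[0,0,-0.23],"yaw":0,"hand":0.05},
    {"travel":[0,0,-0.24],"yaw":0,"hand":0.05},
    {"travel":[0,0,-0.24],"yaw":0,"hand":0.05},
    {"travel":[0,0,-0.24],"yaw":0,"hand":0.05},
  ],
)

```text
time: 9.55
position: [0.5344, -0.2419, 0.2901]
tool_rot: [-3.14, -0.001, 1.466]
contact_force: [0.2, 0.1, -1.6]
opening: 0.0137
grasp_force: 25.0
```

```bash
python3 - <<'E'
from h import *
s=get_state();print(s["time"],s["position"],s["tool_rot"],s["opening"],s["grasp_force"])
mv((.5755,.007,.29),np.pi/2+.1)
im=cv2.cvtColor(grab_frame("top"),cv2.COLOR_RGB2BGR);cv2.imwrite("pics/t4full.png",im)
# box unobstructed now? refit
b=cv2.inRange(cv2.cvtColor(im,cv2.COLOR_BGR2HSV),(105,120,30),(130,255,255)); b[:,345:]=0
print(rect(b,"top",.055))
cv2.imwrite("pics/t4.png",cv2.resize(im[150:300,260:440],None,fx=4,fy=4))
E
```

```text
9.55 [ 0.53437153 -0.24189234  0.29012954] [-3.14002673e+00 -6.48797278e-04  1.46566572e+00] 0.013654040028275211 24.995055198669434
travel [3.148e-01 1.850e-02 3.000e-04] yaw -0.0653
((577.3856201171875, 5.7794647216796875), (144.90435791015625, 78.19896697998047), 7.657529830932617)
```

View pics/t4.png

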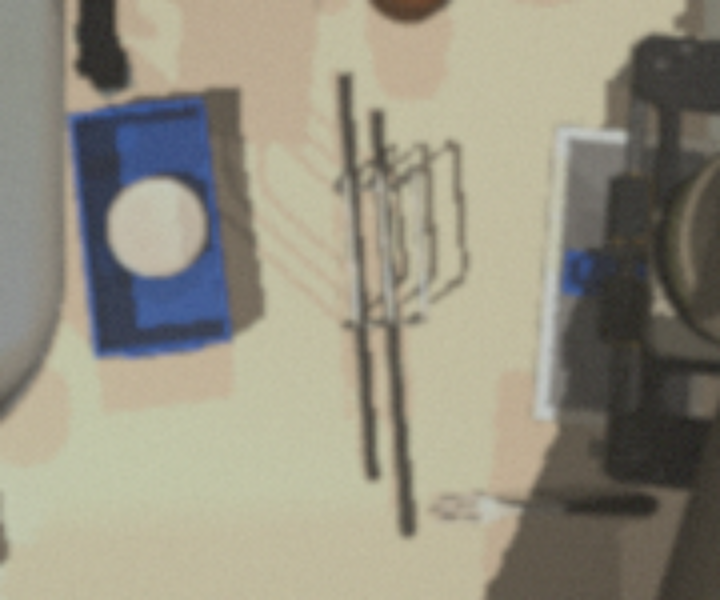

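```bash
python3 - <<'E'
from h import *
f=lambda L:[(260+a/4-.4,150+b/4-.4) for a,b in L]
print("box",quad("top",f([(70,117),(204,97),(232,338),(97,357)]),.055))
a,b=[ray("top",p,.203) for p in f([(556,129),(537,418)])]
e=(a-b)/np.linalg.norm(a-b); n=np.array([e[1],-e[0]])
print("lid edge",np.linalg.norm(a-b),np.arctan2(e[1],e[0]),"centre",(a+b)/2+.042*n,get_state()["position"])
im=cv2.imread("pics/t4full.png")
b=cv2.inRange(cv2.cvtColor(im,cv2.COLOR_BGR2HSV),(105,100,25),(130,255,255)); b[:,345:]=0
c=max(cv2.findContours(b,cv2.RETR_EXTERNAL,cv2.CHAIN_APPROX_NONE)[0],key=cv2.contourArea)
P=np.array([ray("top",p,.055) for p in cv2.convexHull(c)[:,0]]); 
m=cv2.moments((P*1e4).astype(np.float32)); print(m['m10']/m['m00']/1e4,m['m01']/m['m00']/1e4,.5*np.arctan2(2*m['mu11'],m['mu20']-m['mu02']))
E
```

```text
box (array([0.5753, 0.0069]), array([0.0825, 0.1476, 0.0817, 0.1466]), 0.11)
lid edge 0.14580729407551718 -0.0964033960143751 centre [ 0.53347554 -0.243255  ] [ 0.534235   -0.24194172  0.28972198]
0.5754214733909496 0.0071782368030506504 0.1043239676792305
```

Request:
jog_arm(
  increments=[
    {"travel":[0.05,0.003,0],"yaw":-0.01,"hand":0.05},
    {"travel":[0.1,0.006,0],"yaw":-0.022,"hand":0.05},
    {"travel":[0.15,0.009,0],"yaw":-0.034,"hand":0.05},
    {"travel":[0.2,0.012,0],"yaw":-0.045,"hand":0.05},
    {"travel":[0.25,0.015,0],"yaw":-0.056,"hand":0.05},
    {"travel":[0.29,0.017,0],"yaw":-0.067,"hand":0.05},
    {"travel":[0.315,0.019,0],"yaw":-0.067,"hand":0.05},
    {"travel":[0.315,0.019,0],"yaw":-0.067,"hand":0.05},
    {"travel":[0.315,0.019,0.04],"yaw":-0.067,"hand":0.05},
    {"travel":[0.315,0.019,0.08],"yaw":-0.067,"hand":0.05},
    {"travel":[0.315,0.019,0.11],"yaw":-0.067,"hand":0.05},
    {"travel":[0.315,0.019,0.11],"yaw":-0.067,"hand":0.05},
  ],
)

```text
time: 10.8
position: [0.5744, 0.0054, 0.1996]
tool_rot: [-3.134, 0.001, 1.674]
contact_force: [-0.3, -0.4, -1.3]
opening: 0.0139
grasp_force: 25.0
```

```bash
python3 - <<'E'
from h import *
s=get_state();print(s["time"],s["position"],s["tool_rot"],s["grasp_force"])
mv((.576,.008,.166),np.pi/2+.105)
E
```

```text
10.8 [0.57443697 0.00539071 0.19964584] [-3.13446654e+00  6.25186291e-04  1.67439477e+00] 24.99486118555069
travel [0.0031 0.0026 0.042 ] yaw -0.0004
```

Request:
jog_arm(
  increments=[
    {"travel":[0.001,0.001,0.02],"yaw":0,"hand":0.05},
    {"travel":[0.001,0.001,0.036],"yaw":0,"hand":0.05},
    {"travel":[0.001,0.001,0.04],"yaw":0,"hand":0.05},
    {"travel":[0.001,0.001,0.04],"yaw":0,"hand":0.05},
    {"travel":[0.001,0.001,0.04],"yaw":0,"hand":0.05},
    {"travel":[0.001,0.001,0.04],"yaw":0,"hand":0.05},
    {"travel":[0.001,0.001,0.04],"yaw":0,"hand":0.05},
  ],
)

```text
time: 11.5
position: [0.5774, 0.0074, 0.172]
tool_rot: [3.141, -0.0, 1.676]
contact_force: [1.0, 0.6, -1.0]
opening: 0.0138
grasp_force: 25.0
```

```bash
python3 - <<'E'
from h import *
s=get_state();print(s["time"],s["position"],s["tool_rot"],s["grasp_force"],s["contact_force"])
mv((.576,.008,.166),np.pi/2+.105)
im=cv2.cvtColor(grab_frame("side"),cv2.COLOR_RGB2BGR)
cv2.imwrite("pics/s5.png",cv2.resize(im[150:300,230:390],None,fx=4,fy=4,interpolation=cv2.INTER_CUBIC))
for i in range(4): grab_frame("top")
s=get_state();print(s["time"],s["position"],s["tool_rot"])
E
```

```text
11.5 [0.57741339 0.00744721 0.17197442] [ 3.14064467e+00 -6.48326744e-05  1.67588578e+00] 24.99504178762436 [ 0.99273796  0.5627063  -0.98602964]
travel [ 0.0009 -0.0017  0.0075] yaw 0.0
11.75 [0.57723783 0.00743646 0.17152051] [ 3.14137057e+00 -1.95597765e-06  1.67578184e+00]
```

View pics/s5.png

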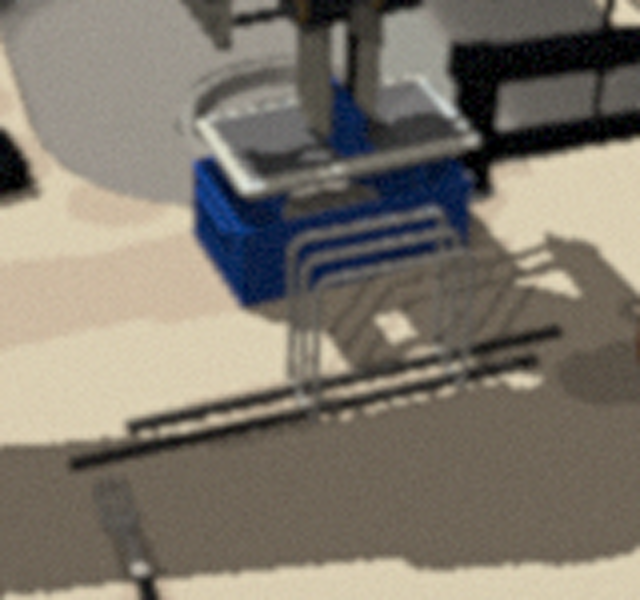

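Request:
jog_arm(
  increments=[
    {"travel":[0.001,-0.001,0.007],"yaw":0,"hand":0.05},
    {"travel":[0.001,-0.001,0.007],"yaw":0,"hand":0.05},
    {"travel":[0.001,-0.001,0.007],"yaw":0,"hand":0.05},
    {"travel":[0.001,-0.001,0.007],"yaw":0,"hand":0.05},
    {"travel":[0.001,-0.001,0.007],"yaw":0,"hand":0.05},
    {"travel":[0.001,-0.001,0.007],"yaw":0,"hand":0.05},
    {"travel":[0.001,-0.001,0.007],"yaw":0,"hand":0.05},
    {"travel":[0.001,-0.001,0.007],"yaw":0,"hand":0.05},
  ],
)

```text
time: 12.55
position: [0.5763, 0.0081, 0.1658]
tool_rot: [3.142, 0.0, 1.676]
contact_force: [0.4, 0.1, -1.6]
opening: 0.0142
grasp_force: 25.0
```

```bash
python3 - <<'E'
from h import *
s=get_state();print(s["time"],s["position"],s["tool_rot"],s["grasp_force"],s["contact_force"],abs(s["joint_velocities"]).max())
im=cv2.cvtColor(grab_frame("side"),cv2.COLOR_RGB2BGR)
cv2.imwrite("pics/s6.png",cv2.resize(im[150:240,260:370],None,fx=6,fy=6,interpolation=cv2.INTER_CUBIC))
for X in [(-.075,-.042),(.075,-.042),(-.075,.042),(.075,.042)]:
    c,k=np.cos(.105),np.sin(.105); x,y=.5755+c*X[0]-k*X[1],.007+k*X[0]+c*X[1]
    z=s["position"][2]-.0994+.012
    print(((proj("side",(x,y,z))-[260,150])*6).round(),((proj("side",(x,y,.055))-[260,150])*6).round())
E
```

```text
12.55 [0.57632125 0.00808689 0.16581363] [3.14156980e+00 6.97469671e-06 1.67571994e+00] 24.99495953321457 [ 0.42420952  0.06148557 -1.59009481] 0.002178289302706971
[181. 299.] [181. 349.]
[536. 220.] [532. 269.]
[105. 188.] [106. 237.]
[445. 118.] [442. 166.]
```

View pics/s6.png

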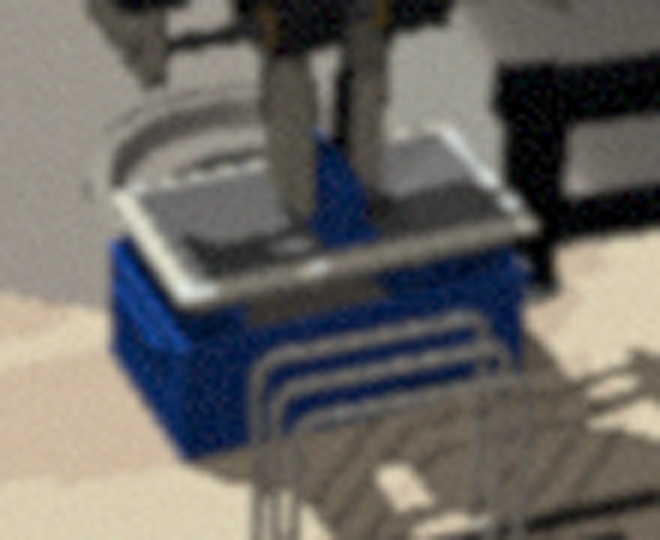

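The lid's corners in the picture, about (115,195), (185,300), (535,225) and (440,128), match the predicted ones. The lid is level with a gap all round. Handing in.

```bash
python3 -c "from cell import *; print(job_done())"
```

```text
the job is handed in; nothing more can be done
None
```

The fork lies flat on the worktop clear of the box, the lid is held still and level about 11 mm above the rim, lined up with the box, and the job is handed in; no verdict was returned.

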